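# Try the roller catch of a loaded cabinet door

### The job

A new sprung roller catch has just been fitted to the little steel bench cabinet and must be tried with its load. Stand the tin of bolts upright in the rack on the inside of the open door and let go of it, push the door until the catch snaps it shut, easing off at once so that the rubber stop is not crushed, then pull the door back through the catch and leave it standing wide open with the tin still upright in its rack. Leave the other things on the bench where they are.

Things in the scene. Friction and masses are not known exactly. Their poses are not given: they have to be found in the camera images.
- cabinet: Fixed grey steel cabinet, 200 deep (x) x 240 wide (y) x 250 high, open at the front (its -x side, towards the robot) and on top over the front half. Origin: centre of its underside; its pose varies. Its catch bracket, holding the sprung roller and rubber stop, sits in slotted holes inside the right front edge, so that where the door snaps shut is not known beforehand.
- door (a joint): Door angle in rad, growing as it opens towards the robot (clockwise from above; 0: parallel to the cabinet's front). Starts at 1.15 to 1.55, ends at 1.75, wide open is over 1.05. The stiff hinge keeps it where left. It snaps shut between -0.01 and 0.17: the roller resists from about 15 mm before that (at the free edge), yields to some 10 N at the handle, pulls it in over the last 6 mm.
- handle (a point): Grip point on the door's pull: an L-shaped round steel rod, 12 mm thick, leaving the outer face and turning up; the upright part is free at its top (height 246 mm), 70 mm long, its axis 40 mm off the outer face. The point is on its axis, height 222 mm, 165 mm from the hinge along the door, 45 mm off the panel's middle plane. Door axes: x from outer to inner face, y from free edge to hinge, z up.
- hinge (a point): Point on the door's upright hinge axis (front left, +y, edge of the cabinet) at the handle's height, 222 mm. The door is 200 mm wide, 10 mm thick, hinged on its middle plane, its top edge at height 245 mm. Door axes, as for the handle.
- rack (a point): Centre of the inner floor of the sheet steel rack on the inner face of the door, height 130 mm; it turns with the door. Open on top, inside 64 mm (x, square to the door) x 104 mm (y, along the door), walls 30 mm high, 3 mm thick; at its back the door panel reaches 115 mm above the rack floor. Door axes, as for the handle.
- bumper (a joint): How far the sprung rubber stop behind the door is squashed, in m: 0 when free, about 0.001 when the door is caught shut, ends at 0.006. Stiffness about 8 N per mm. More than 0.003 counts as crushed.
- tin: The tin of bolts: plain round steel tin, 52 mm diameter, 90 mm high, about 0.3 kg, with a brown paper band and a dark rim, standing upright. Origin: centre of its underside. It starts on the bench to the right of the cabinet in one of three places; a wider, lower jar and a thinner, taller spray can stand in the other two.
- jar: Bystander: squat steel jar, 72 mm diameter, 60 high; origin centre of underside.
- spray: Bystander: slim spray can, 46 mm diameter, 165 high; origin centre of underside.
- hammer: Bystander: hammer lying on the bench, on the right.
- hexkey: Bystander: L-shaped hex key lying on the bench, right of the cabinet.
- tape: Bystander: pocket tape measure, 65 x 35 x 60 high; origin centre of underside.
- clamp: Bystander: bar clamp, 240 long, lying on the left of the bench.
- endplate: Bystander: steel end plate with two holes, 90 x 120 x 6, lying on the left of the bench.
Mind the look-alikes: they are no part of the job. Leave any purple look-alike of the tin alone.

How it is judged:
By the outcome, as a careful person would: the job done as asked, in the order asked, and still so for the second after the job is handed in, with the robot touching nothing.
It also fails if it takes over 69 s, if anything falls off the work surface, if the arm or the gripper's body presses on something with over 40 N, if the wrist force passes 120 N, or if a joint passes its speed limit or range.

### The arm

A 6-joint arm with a two-finger parallel gripper is mounted at the origin on the work surface. World frame = base frame: x ahead of the robot, y to its left, z up, the work surface at z = 0. Lengths are in m, angles in rad, forces in N, time in s.
With the tool pointing down it reaches from about 0.35 to 0.925 m from the base axis. Payload 6.4 kg.
Tool frame: the origin (TCP) lies between the finger pads; the fingertips stand 14 mm ahead of it and the grasp point (between the pads) lies 5 mm behind it; z points along the fingers, y is the direction in which the jaws open and shut (so a half turn about z gives the same grasp; the last joint's range is limited). The gripper opens to 94 mm and grips with 3 to 60 N. Pads are 16 mm wide; open, the fingers measure 119 mm over their backs; the gripper's body (75 mm by 177 mm) begins 78 mm behind the grasp point.
Start: joints at [-1.393, 0.245, 1.558, -0, 1.339, -0.174], TCP at [0.224, -0.61, 0.219] pointing down, gripper open.
Joint ranges: [-3.13, 3.13], [-1.02, 2.26], [0.13, 2.54], [-0.95, 4.09], [0.21, 2.88], [-2.74, 2.74]. Speed limits (rad/s): [2.57, 2.57, 3.14, 3.14, 3.14, 3.14].

### API

Orientations are given as [roll, pitch, yaw] about the fixed x, y, z axes, in that order (R = Rz(yaw) Ry(pitch) Rx(roll)).
In Python, from bench import * gives the robot as it stands.
- The arm moves only by the shell command python3 -m creep 'ROWS'. ROWS is JSON, a list that holds one entry, the list of rows, each a list of 5 numbers: the shift along the tool's x, y, z in m, then the turn about the tool's z in degrees, then the finger opening in m, from 0 to 0.094. A call has 1 to 12 rows; each row is the pose to reach, as a shift and turn from the pose commanded when the call began, along the tool's axes at that moment; what a row does not reach only later rows make up. A row lasts 1/8 s, in which the tool goes at most 62.5 mm and 10.7 degrees, less where a joint would pass 70% of its speed; a pose out of reach is approached as far as the arm can. A call with a gripper value outside its range is refused whole. The fingers move at their own pace and stop on an object; the grip force is fixed at half the most. Time passes only in rows, so rows that repeat a pose let the fingers close. It gives the time, the measured TCP pose, the force and the opening at its end, in the units of the state.
- get_obs(): the state, without advancing time (a new reading comes with each control period).
- grab_frame(name): name is "scene" or "top" or "wrist"; returns a dict with "img" (400x640x3 uint8, red, green, blue), "camera_matrix" (3x3 intrinsics, pixels), "view" (4x4, takes a point from world to camera coordinates); the wrist camera has in their place "T_tool_cam" (4x4, takes a point from camera to tool coordinates, whose origin is the TCP and whose axes are the flange's). Camera axes: x right, y up, looking along -z (the intrinsics and any distortion apply to the point x, -y, -z); pixel columns grow to the right and rows downward; lengths in m; the calibration is good to about 2 mm. The wrist camera is an equidistant fisheye: a pixel r from the principal point sees the ray r / f radians off the axis. A picture is of the moment at which its call begins: read the wrist's pose just before it. There is no depth.
- close_job(): hands the job in, once; it reports no verdict.
The state is a dict: "clock": time; "qpos": joint angles; "joint_vel": joint speeds; "joint_efforts": joint torques, N m; "ee_pos": TCP position; "orientation": TCP orientation; "contact_force": force on the tool from outside, world axes, zero at the start; "torque": the same for the moment, N m; "finger_gap": finger opening in m.
Only numpy, scipy, OpenCV 4.12 (cv2) and the standard library are available. Lean on these libraries where they do the work, as an engineer would, in place of code of your own. Each camera call takes 0.05 s, during which the arm holds its last target.

## Working session

There is one attempt and no reset: what is moved stays moved. The work goes in short steps, Python scripts to look and compute and a shell command to move; the robot and the scene stay as the last step left them, time stands still between calls to the robot, and variables do not carry over. Pictures are saved under pics/ and viewed, and the job is handed in when it is done.

```bash
mkdir -p pics; ls
python3 - <<'E'
from bench import *
import cv2,numpy as np
o=get_obs()
for k,v in o.items(): print(k,np.round(v,3))
for n in("scene","top","wrist"):
    f=grab_frame(n); cv2.imwrite(f"pics/{n}0.png",f["img"][:,:,::-1])
    print(n,{k:np.round(v,3).tolist() for k,v in f.items() if k!="img"})
E
```

```text
pics
clock 0.0
qpos [-1.393  0.246  1.559 -0.     1.339 -0.174]
joint_vel [-0.001  0.002  0.    -0.002 -0.002 -0.   ]
joint_efforts [ 2.0000e-03 -4.1584e+01 -3.1460e+01  6.9000e-02  3.3000e-02 -0.0000e+00]
ee_pos [ 0.224 -0.61   0.218]
orientation [-3.14  -0.     0.352]
contact_force [-0.436  0.522  0.196]
torque [ 0.041 -0.013 -0.027]
finger_gap 0.094
scene {'camera_matrix': [[430.83, 0.0, 319.705], [0.0, 430.83, 199.322], [0.0, 0.0, 1.0]], 'view': [[0.136, 0.991, 0.007, -0.093], [-0.666, 0.086, 0.741, 0.275], [0.733, -0.105, 0.672, -1.664], [0.0, 0.0, 0.0, 1.0]]}
top {'camera_matrix': [[434.261, 0.0, 323.066], [0.0, 434.261, 202.045], [0.0, 0.0, 1.0]], 'view': [[0.005, -1.0, -0.007, 0.011], [0.982, 0.004, 0.189, -0.571], [-0.189, -0.008, 0.982, -1.406], [0.0, 0.0, 0.0, 1.0]]}
wrist {'camera_matrix': [[309.707, 0.0, 318.111], [0.0, 309.707, 200.329], [0.0, 0.0, 1.0]], 'T_tool_cam': [[-0.001, 0.961, 0.276, 0.08], [1.0, 0.0, 0.002, 0.001], [0.001, 0.276, -0.961, -0.166], [0.0, 0.0, 0.0, 1.0]]}
```

View pics/scene0.png

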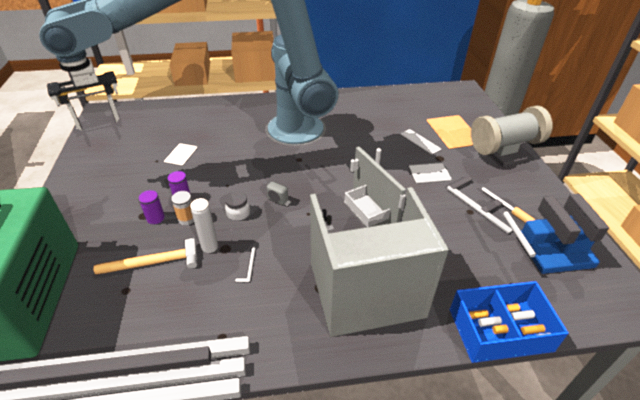

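View pics/top0.png

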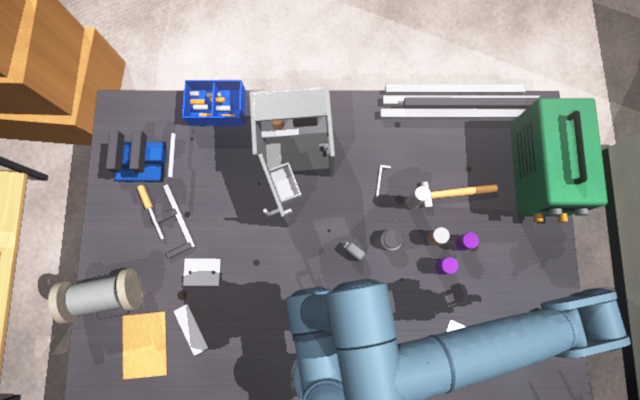

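View pics/wrist0.png

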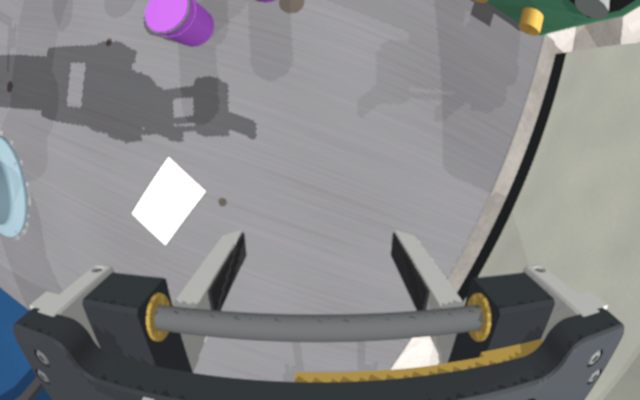

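The scene view shows five cylinders: a banded tin (183,208), a jar (237,206), a spray can (203,225), and purple look-alikes (151,207) and (179,185). The tin is probably the brown-banded one, at (441,236) in the top view. I'll enlarge that and the door.

```bash
cat > h.py <<'E'
import numpy as np, cv2
from scipy.spatial.transform import Rotation as Ro
def ray(f,u,v):
    K=f["camera_matrix"]; V=f["view"]; p=cv2.undistortPoints(np.array([[[u,v]]],float),K,None)[0,0]
    d=V[:3,:3].T@np.array([p[0],-p[1],-1]); c=-V[:3,:3].T@V[:3,3]; return c,d
def plane(f,u,v,z):
    c,d=ray(f,u,v); return c+d*(z-c[2])/d[2]
def proj(f,P):
    P=np.atleast_2d(P); q=P@f["view"][:3,:3].T+f["view"][:3,3]; q=q*[1,-1,-1]
    K=f["camera_matrix"]; return np.c_[K[0,0]*q[:,0]/q[:,2]+K[0,2],K[1,1]*q[:,1]/q[:,2]+K[1,2]]
def tri(f1,p1,f2,p2):
    c1,d1=ray(f1,*p1);c2,d2=ray(f2,*p2)
    A=np.c_[d1,-d2]; s=np.linalg.lstsq(A,c2-c1,rcond=None)[0]
    a=c1+s[0]*d1;b=c2+s[1]*d2; return (a+b)/2,np.linalg.norm(a-b)
def crop(f,x0,y0,w,h,k,name,bgr=None):
    im=f["img"][y0:y0+h,x0:x0+w,::-1]; cv2.imwrite(name,cv2.resize(im,None,fx=k,fy=k,interpolation=cv2.INTER_CUBIC))
E
python3 - <<'E'
from bench import *
from h import *
import pickle
s=grab_frame("scene");t=grab_frame("top");pickle.dump((s,t),open("f0.pkl","wb"))
crop(s,130,160,130,100,6,"pics/c1.png");crop(t,370,210,130,80,6,"pics/c2.png")
crop(t,235,80,110,145,4,"pics/c3.png");crop(s,300,140,150,110,5,"pics/c4.png")
E
```

```text
(no output)
```

View pics/c1.png

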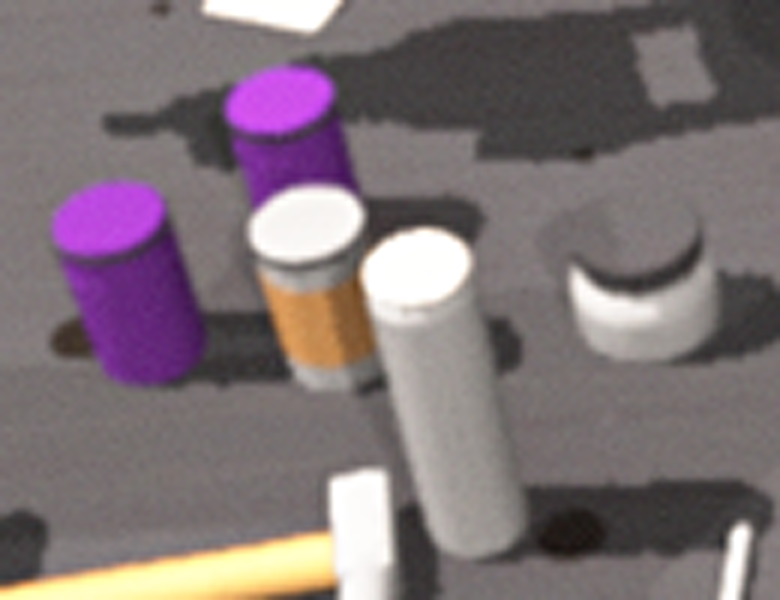

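View pics/c2.png

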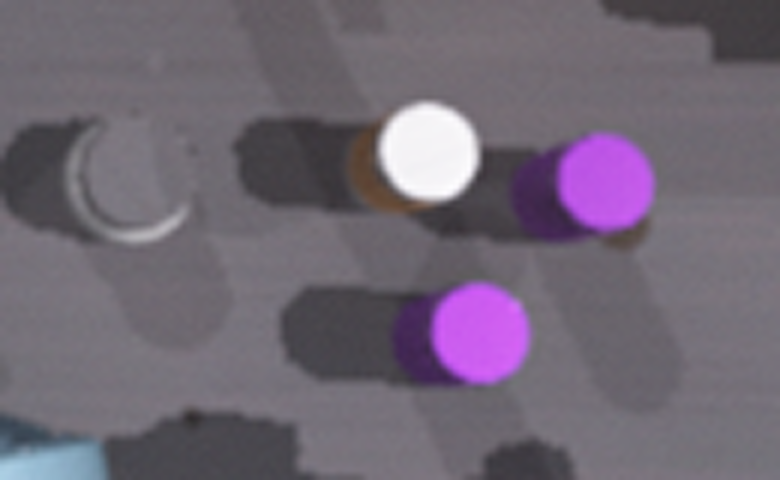

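View pics/c3.png

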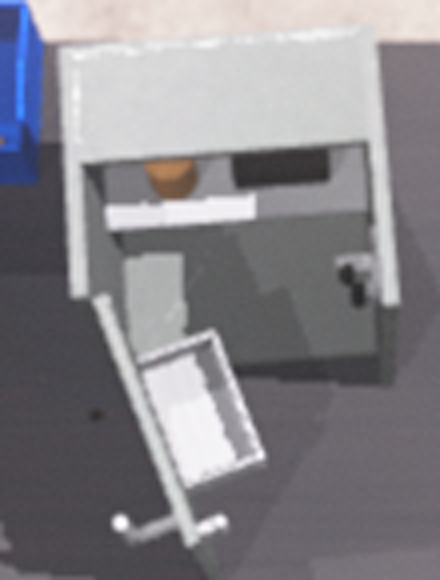

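View pics/c4.png

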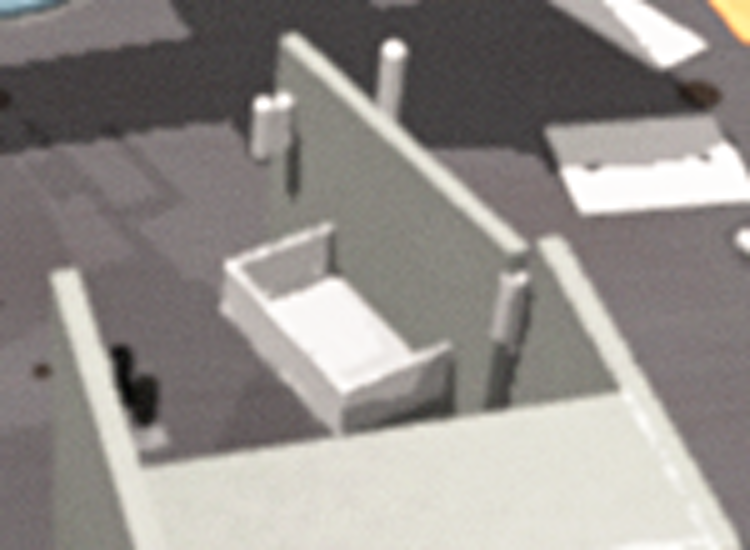

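The banded tin in the enlarged crop has a white lid, a dark rim and a brown paper band. It stands at scene (181,197) and top (441,235) and is as wide as the purple ones, so it's the one meant. The dull wide cylinder is the jar and the tall one is the spray can. Next I'll measure the tin and the door.

Run:
```python
from h import *
import pickle
s,t=pickle.load(open("f0.pkl","rb"))
def blob(f,box,fn):
    x0,y0,x1,y1=box; im=f["img"][y0:y1,x0:x1]; m=fn(im.astype(int)).astype(np.uint8)
    n,l,st,c=cv2.connectedComponentsWithStats(m); i=1+np.argmax(st[1:,4]); return c[i]+[x0,y0],st[i,4]
pt,a=blob(t,(425,222,456,250),lambda i:i.min(2)>200); print("tin lid top",pt,a,plane(t,*pt,.09))
ps=(181,197.5); print("tin scene",plane(s,*ps,.09),tri(t,pt,s,ps))
for nm,b in(("pur1",(455,230,485,255)),("pur2",(435,255,462,278))):
    p,a=blob(t,b,lambda i:(i[:,:,2]>200)&(i[:,:,0]>150)&(i[:,:,1]<120)); print(nm,p,a,plane(t,*p,.09).round(3))
p=(422.5,193.5)
print("spray top",plane(t,*p,.165).round(3),"scene",plane(s,130+416/6,160+265/6,.165).round(3), tri(t,p,s,(199.3,204.2)))
print("jar",plane(t,370+130/6,210+177/6,.06).round(3))
pts={"hinge":((260,154.7),(300+522/5,140+245/5),.245),"free":((282.7,215.5),(300+290/5,140+38/5),.245),"rod":((265,210.3),(300+394/5,140+46/5),.246)}
for k,(a,b,z) in pts.items(): print(k,plane(t,*a,z).round(4),plane(s,*b,z).round(4),tri(t,a,s,b))
for n,a in {"FL":(235+80/4,80+297/4),"FR":(235+391/4,80+303/4),"BL":(235+60/4,80+45/4),"BR":(235+378/4,80+30/4)}.items(): print(n,plane(t,*a,.25).round(4))
```

```text
tin lid top [441.10471204 234.80628272] 191 [ 0.4578337  -0.36870804  0.09      ]
tin scene [ 0.45839145 -0.36825836  0.09      ] (array([ 0.45786631, -0.36860276,  0.08959464]), np.float64(0.0004115108136827018))
pur1 [470.68156425 239.97206704] 179 [ 0.442 -0.463  0.09 ]
pur2 [449.71573604 265.17258883] 197 [ 0.361 -0.392  0.09 ]
spray top [ 0.578 -0.297  0.165] scene [ 0.577 -0.296  0.165] (array([ 0.5777804 , -0.2962962 ,  0.16531077]), np.float64(0.0012353990591176189))
jar [ 0.445 -0.213  0.06 ]
hinge [0.6773 0.2004 0.245 ] [0.6752 0.2037 0.245 ] (array([0.6771578 , 0.20145249, 0.24670846]), np.float64(0.002697322807307542))
free [0.4941 0.1285 0.245 ] [0.4952 0.1279 0.245 ] (array([0.49416613, 0.12838586, 0.24425146]), np.float64(0.00037226734475025766))
rod [0.509  0.1802 0.246 ] [0.5107 0.1809 0.246 ] (array([0.5092914 , 0.18086241, 0.24497101]), np.float64(0.0010066437281865681))
FL [0.6771 0.2145 0.25  ]
FR [ 0.6732 -0.0164  0.25  ]
BL [0.8775 0.2368 0.25  ]
BR [ 0.8902 -0.0063  0.25  ]
```

Run:
```python
from h import *
import pickle
s,t=pickle.load(open("f0.pkl","rb"))
W=np.array([[.6765,.2015],[.4945,.1283],[.5096,.1806]]); L=np.array([[0,0],[.2,0],[.165,.045]])
# x_local along u, y_local along n (n = cw90 of u => left-handed) -> flip
Lf=L*[1,-1]; a=Lf-Lf.mean(0); b=W-W.mean(0)
th=np.arctan2((a[:,0]*b[:,1]-a[:,1]*b[:,0]).sum(),(a*b).sum()); R=np.array([[np.cos(th),-np.sin(th)],[np.sin(th),np.cos(th)]])
h=W.mean(0)-R@Lf.mean(0); print("hinge",h,"u",R[:,0],"n",-R[:,1],"res",(Lf@R.T+h-W).round(4), "door ang vs -y cw",np.arctan2(-R[0,0],-R[1,0]))
u=R[:,0];n=-R[:,1]
for k,f,p,z in[("rim hinge-inner",t,(235+213/4,80+332/4),.16),("rim free-inner",t,(235+265/4,80+460/4),.16),("rim free-door",t,(235+188/4,80+488/4),.16),("rim hinge-door",t,(235+138/4,80+357/4),.16),
 ("s free-inner",s,(300+228/5,140+264/5),.16),("s hinge-inner",s,(300+342/5,140+393/5),.16),("s hinge-door",s,(300+450/5,140+346/5),.16),("s free-door",s,(300+332/5,140+226/5),.16)]:
    P=plane(f,*p,z)[:2]-h; print(k,"along",(P@u).round(4),"off",(P@n).round(4))
np.save("door.npy",np.r_[h,u,n])
```

```text
hinge [0.67857147 0.20200767] u [-0.92653399 -0.37621106] n [-0.37621106  0.92653399] res [[ 0.0021  0.0005]
 [-0.0012 -0.0015]
 [-0.0008  0.001 ]] door ang vs -y cw 1.1850928170546653
rim hinge-inner along 0.0317 off -0.072
rim free-inner along 0.1437 off -0.0727
rim free-door along 0.1421 off -0.0089
rim hinge-door along 0.0287 off -0.0096
s free-inner along 0.1394 off -0.0711
s hinge-inner along 0.0294 off -0.0739
s hinge-door along 0.0304 off -0.0065
s free-door along 0.138 off -0.0053
```

```bash
python3 -m creep '[[[0.303,-0.146,0,-92,0.08],[0.303,-0.146,0,-92,0.08],[0.303,-0.146,0,-92,0.08],[0.303,-0.146,0,-92,0.08],[0.303,-0.146,0,-92,0.08],[0.303,-0.146,0,-92,0.08],[0.303,-0.146,0,-92,0.08],[0.303,-0.146,0,-92,0.08],[0.303,-0.146,0,-92,0.08],[0.303,-0.146,0,-92,0.08]]]'
```

```text
clock: 1.5
ee_pos: [0.4581, -0.3686, 0.2193]
orientation: [-3.142, -0.0, 1.956]
contact_force: [-0.5, -0.0, 0.1]
finger_gap: 0.0804
```

```bash
cat >> h.py <<'E'
def Ttool(o):
    T=np.eye(4); T[:3,:3]=Ro.from_euler("xyz",o["orientation"]).as_matrix(); T[:3,3]=o["ee_pos"]; return T
def wplane(o,f,u,v,z):
    K=f["camera_matrix"]; dx,dy=u-K[0,2],v-K[1,2]; r=np.hypot(dx,dy); a=r/K[0,0]
    d=np.array([np.sin(a)*dx/r,-np.sin(a)*dy/r,-np.cos(a)]); T=Ttool(o)@f["T_tool_cam"]; d=T[:3,:3]@d;c=T[:3,3]
    return c+d*(z-c[2])/d[2]
E
python3 - <<'E'
from bench import *
from h import *
o=get_obs();f=grab_frame("wrist");cv2.imwrite("pics/w1.png",f["img"][:,:,::-1])
T=Ttool(o)@f["T_tool_cam"]
# project expected lid centre
p=np.linalg.inv(T)@[.458,-.3685,.09,1]; p=p[:3]; th=np.arctan2(np.hypot(p[0],p[1]),-p[2]); ph=np.arctan2(-p[1],p[0])
print("expect lid at",318.1+309.7*th*np.cos(ph),200.3+309.7*th*np.sin(ph))
E
```

```text
expect lid at 318.52833948928674 195.51416036441702
```

View pics/w1.png

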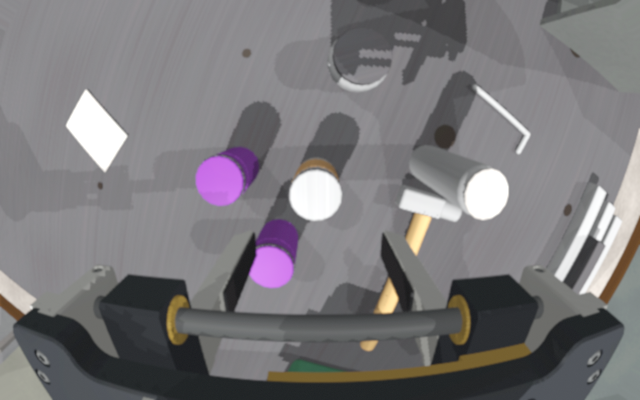

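The wrist view shows the white lid at (315,193) within 3 px of the expected (318,195). The purple tins are at (221,180) and (275,262) and the spray can at (487,193), all clear of the jaw line. Next I descend and close.

```bash
python3 -m creep '[[[0,0,0.05,0,0.08],[0,0,0.1,0,0.08],[0,0,0.14,0,0.08],[0,0,0.158,0,0.08],[0,0,0.158,0,0.08],[0,0,0.158,0,0.03],[0,0,0.158,0,0.03],[0,0,0.158,0,0.03],[0,0,0.158,0,0.03],[0,0,0.158,0,0.03]]]'
```

```text
clock: 2.8
ee_pos: [0.4583, -0.3695, 0.0626]
orientation: [-3.141, 0.002, 1.958]
contact_force: [-2.4, 1.0, 5.6]
finger_gap: 0.0518
```

```bash
python3 -m creep '[[[0,0,-0.02,0,0.03],[0,0,-0.05,0,0.03],[0,0,-0.1,0,0.03],[0,0,-0.15,0,0.03],[0,0,-0.19,0,0.03],[0,0,-0.21,0,0.03],[0,0,-0.21,0,0.03]]]'
python3 - <<'E'
from bench import *
from h import *
for n in("wrist","scene"):
    f=grab_frame(n);cv2.imwrite(f"pics/{n}2.png",f["img"][:,:,::-1])
o=get_obs();print(o["finger_gap"],o["ee_pos"],o["contact_force"])
E
```

```text
clock: 3.68
ee_pos: [0.4585, -0.3689, 0.2726]
orientation: [3.141, 0.002, 1.958]
contact_force: [1.1, 0.0, -1.5]
finger_gap: 0.0515
0.0516006881274219 [ 0.45755342 -0.36795195  0.26939712] [ 0.16642329 -0.1400278  -2.74632721]
```

View pics/wrist2.png

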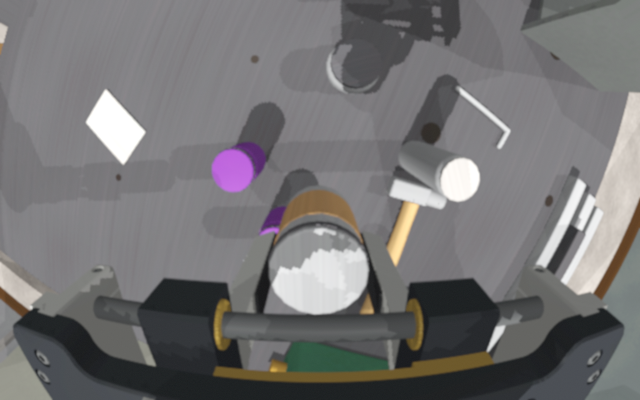

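View pics/scene2.png

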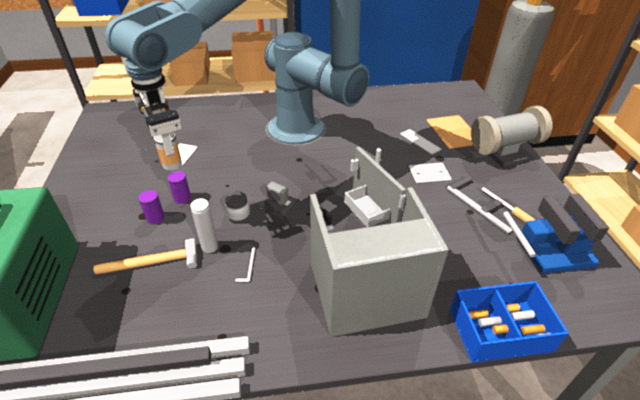

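The tin is gripped upright (gap 51.6 mm) and the neighbours haven't moved. Next I carry it to above the rack.

```bash
python3 -m creep '[[[0.02,0.016,0,0,0.03],[0.057,0.046,0,0,0.03],[0.1,0.081,0,0,0.03],[0.147,0.12,0,0,0.03],[0.194,0.158,0,0,0.03],[0.241,0.197,0,0,0.03],[0.288,0.235,0,0,0.03],[0.334,0.273,0,0,0.03],[0.37,0.303,0,0,0.03],[0.395,0.323,0,0,0.03],[0.407,0.333,0,0,0.03],[0.407,0.333,0,0,0.03]]]'
python3 - <<'E'
from bench import *
from h import *
for n in("wrist","scene","top"):
    f=grab_frame(n);cv2.imwrite(f"pics/{n}3.png",f["img"][:,:,::-1])
    if n=="top": crop(f,235,80,110,145,4,"pics/c3_3.png")
o=get_obs();print(o["finger_gap"],o["ee_pos"],o["orientation"],o["contact_force"],o["qpos"])
E
```

```text
clock: 5.28
ee_pos: [0.6125, 0.1339, 0.2698]
orientation: [-3.139, -0.001, 1.958]
contact_force: [-0.0, 0.4, -1.7]
finger_gap: 0.0516
0.051701634773050786 [0.61279869 0.13259927 0.27104966] [-3.14068716e+00  7.14002888e-05  1.95614222e+00] [-0.34173671  0.27381483 -1.82781207] [ 3.26910280e-02  1.54754856e-01  1.56738378e+00 -3.84096840e-04
  1.42027914e+00 -3.52597080e-01]
```

View pics/wrist3.png

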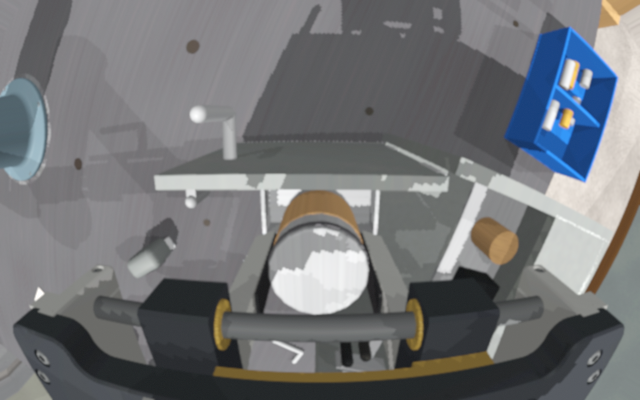

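View pics/scene3.png

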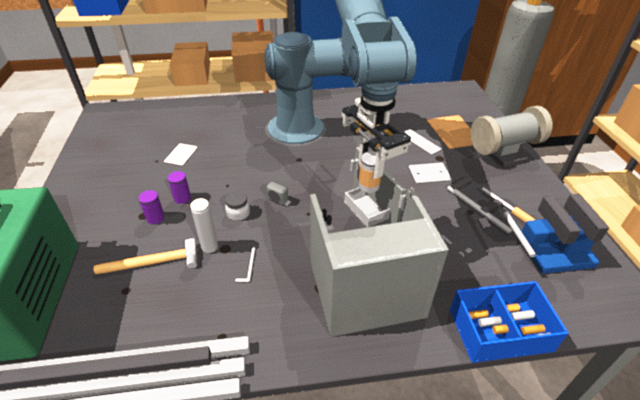

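View pics/c3_3.png

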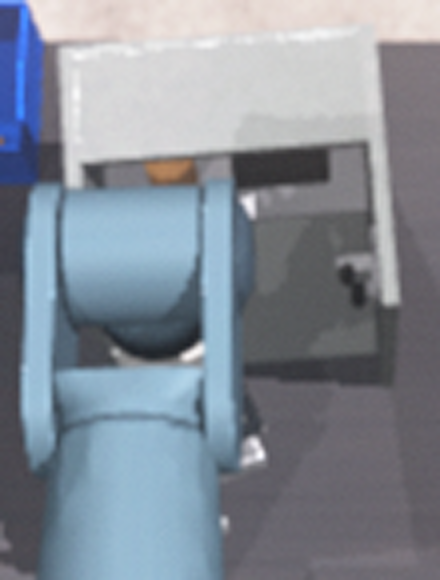

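Run:
```python
from bench import *
from h import *
D=np.load("door.npy");h,u,n=D[:2],D[2:4],D[4:]
o=get_obs();f=grab_frame("wrist"); im=f["img"]
crop(f,230,160,180,170,4,"pics/c4_3.png")
e=np.array(o["ee_pos"]); print("tcp along/off",((e[:2]-h)@u).round(4),((e[:2]-h)@n).round(4))
for nm,p,z in[("panel inner edge L",(200,188.5),.245),("panel inner edge M",(310,189),.245),("panel R",(430,190),.245),("panel outer M",(310,175.5),.245),("rack wall L",(264,205),.16),("rack wall R",(377,205),.16),("lid c",(319,269),.2985),("lid bottom",(319,313.5),.2985),("lid L",(269,268),.2985),("lid R",(369,268),.2985)]:
    P=wplane(o,f,*p,z)[:2]-h; print(nm,"along",(P@u).round(4),"off",(P@n).round(4))
```

```text
tcp along/off 0.0871 -0.0396
panel inner edge L along 0.1667 off -0.0065
panel inner edge M along 0.0927 off -0.0073
panel R along 0.0129 off -0.0077
panel outer M along 0.0927 off 0.0015
rack wall L along 0.1387 off -0.0436
rack wall R along 0.032 off -0.0438
lid c along 0.0871 off -0.0355
lid bottom along 0.0871 off -0.0637
lid L along 0.1125 off -0.0353
lid R along 0.0617 off -0.0353
```

View pics/c4_3.png

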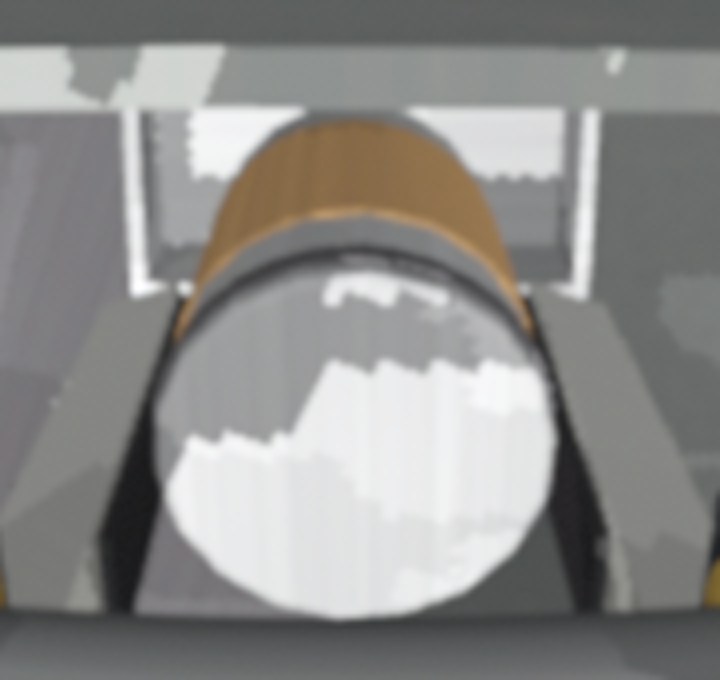

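The wrist view shows the tin about 2 mm too near the panel edge (row 189) and centred between the rack side walls (columns 264 and 377). I'll correct by 2 mm and lower it most of the way.

```bash
python3 -m creep '[[[-0.002,0,0,0,0.03],[-0.002,0,0.015,0,0.03],[-0.002,0,0.035,0,0.03],[-0.002,0,0.05,0,0.03],[-0.002,0,0.062,0,0.03],[-0.002,0,0.07,0,0.03],[-0.002,0,0.072,0,0.03],[-0.002,0,0.072,0,0.03]]]'
python3 - <<'E'
from bench import *
from h import *
for n in("wrist","scene"):
    f=grab_frame(n);
    if n=="wrist": crop(f,150,120,340,220,2,"pics/w5.png")
    else: crop(f,300,90,150,140,4,"pics/s5.png")
o=get_obs();print(o["ee_pos"],o["contact_force"])
E
```

```text
clock: 6.48
ee_pos: [0.6141, 0.132, 0.1999]
orientation: [3.141, 0.0, 1.958]
contact_force: [-0.5, -0.5, -2.0]
finger_gap: 0.0517
[0.61421539 0.13197318 0.20019645] [-0.207498   -0.19026748 -1.28219045]
```

View pics/w5.png

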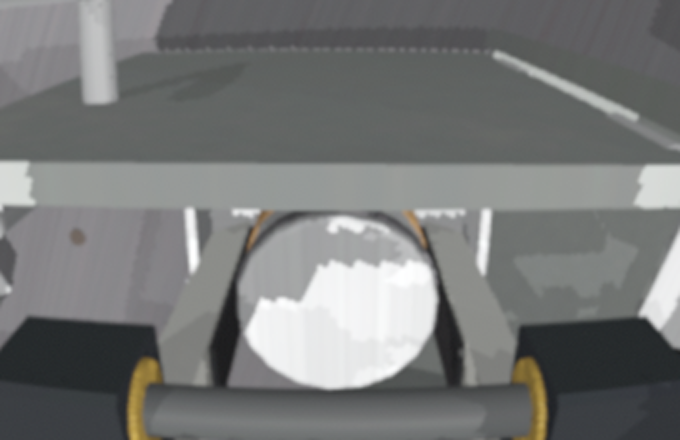

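View pics/s5.png

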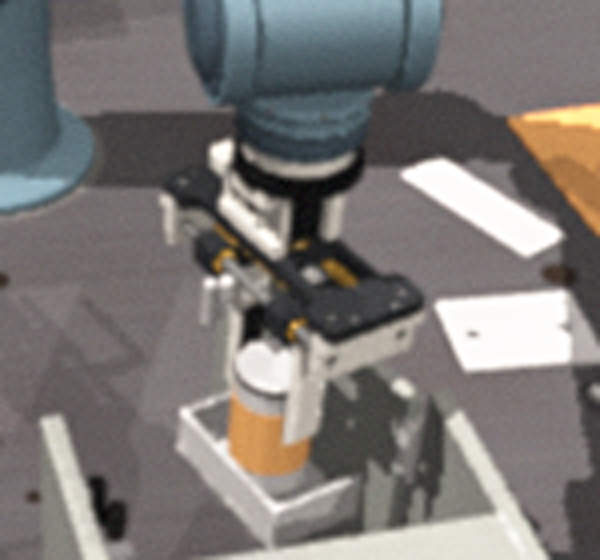

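The tin is between the rack walls with no contact force. Now the last few millimetres.

```bash
python3 -m creep '[[[0,0,0.003,0,0.03],[0,0,0.005,0,0.03],[0,0,0.007,0,0.03],[0,0,0.008,0,0.03]]]'
python3 - <<'E'
from bench import *
print(get_obs()["contact_force"],get_obs()["ee_pos"])
E
```

```text
clock: 7.08
ee_pos: [0.6142, 0.1318, 0.1926]
orientation: [3.141, 0.001, 1.958]
contact_force: [-2.8, -1.6, 5.1]
finger_gap: 0.0515
[-2.79266457 -1.63652122  5.1086388 ] [0.61417238 0.13180051 0.19261698]
```

The force changed from -1.3 to +5.1 N, so the tin has landed (TCP at 0.1926, as expected). I open and rise.

```bash
python3 -m creep '[[[0,0,0.008,0,0.056],[0,0,0.008,0,0.06],[0,0,0.008,0,0.07],[0,0,0.008,0,0.07],[0,0,-0.02,0,0.07],[0,0,-0.06,0,0.07],[0,0,-0.12,0,0.07],[0,0,-0.16,0,0.07],[0,0,-0.18,0,0.07]]]'
python3 - <<'E'
from bench import *
from h import *
for n in("wrist","scene"):
    f=grab_frame(n);cv2.imwrite(f"pics/{n}6.png",f["img"][:,:,::-1])
    if n=="scene": crop(f,300,130,150,110,5,"pics/s6.png")
o=get_obs();print(o["ee_pos"],o["contact_force"],o["qpos"])
E
```

```text
clock: 8.2
ee_pos: [0.6144, 0.132, 0.3746]
orientation: [3.138, 0.001, 1.958]
contact_force: [1.0, 0.4, -0.4]
finger_gap: 0.07
[0.61447635 0.13198139 0.37356945] [ 0.29353084 -0.16249334  0.15957035] [ 3.14394791e-02  1.12114652e-01  1.43210536e+00  2.01912037e-06
  1.59362894e+00 -3.55313511e-01]
```

View pics/wrist6.png

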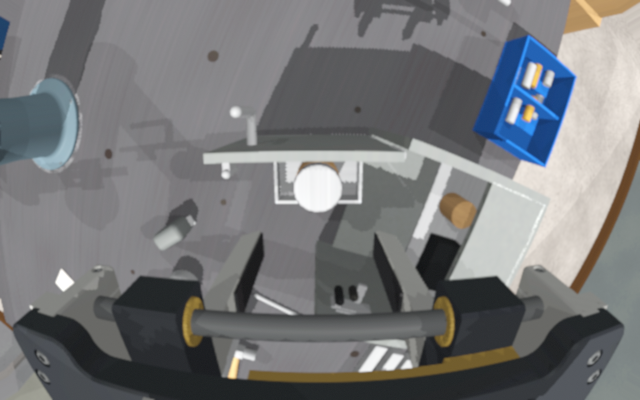

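View pics/s6.png

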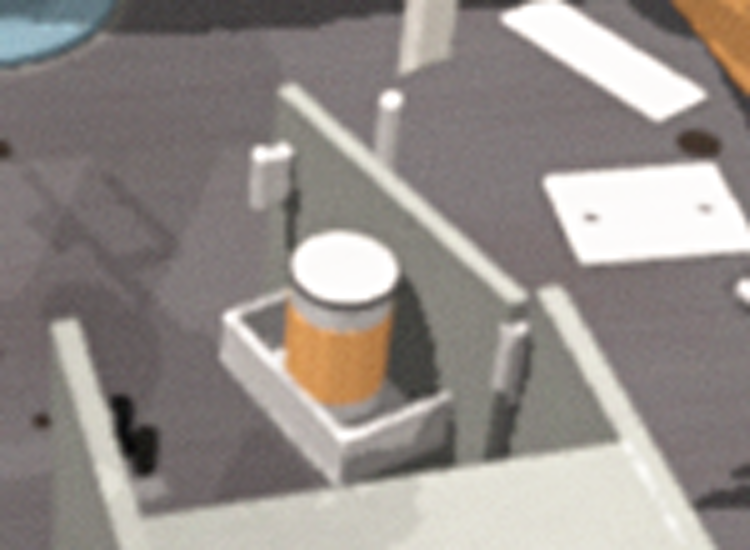

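The scene crop shows the tin released and upright in the rack. Next I measure the rod in this wrist view, at about (236,112).

Run:
```python
from bench import *
from h import *
D=np.load("door.npy");h,u,n=D[:2],D[2:4],D[4:]
o=get_obs();f=grab_frame("wrist");t=grab_frame("top");crop(f,190,80,250,140,3,"pics/w7.png")
crop(t,235,80,110,145,4,"pics/t7.png")
for nm,p,z in[("rod top",(236,112.3),.246),("panel L in",(210,163.5),.245),("panel R in",(395,162),.245)]:
    P=wplane(o,f,*p,z); print(nm,P.round(4),((P[:2]-h)@u).round(4),((P[:2]-h)@n).round(4))
print("model rod",h+.165*u+.045*n)
```

```text
rod top [0.5106 0.1794 0.246 ] 0.1641 0.0423
panel L in [0.5018 0.1225 0.245 ] 0.1937 -0.0071
panel R in [0.6714 0.1921 0.245 ] 0.0104 -0.0065
model rod [0.50876386 0.18162687]
```

View pics/w7.png

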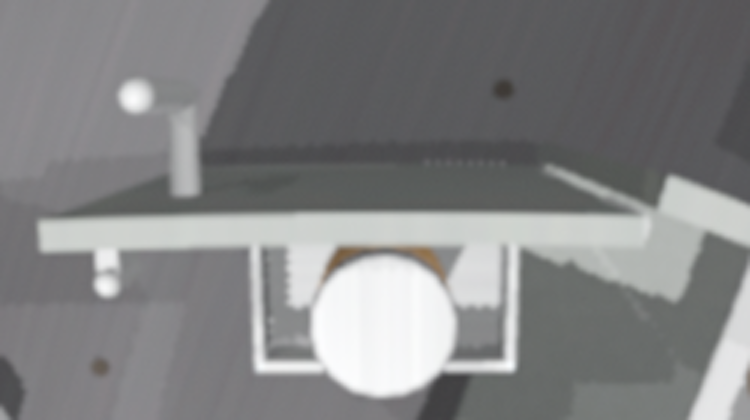

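View pics/t7.png

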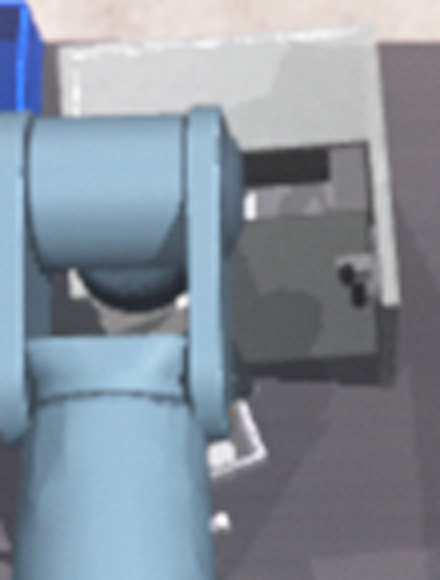

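Rod top in the wrist view gives (0.5106, 0.1794) and the door model gives (0.5088, 0.1816). I'll use (0.510, 0.180). I'll go above it and turn so that the jaws open square to the door.

```bash
python3 -m creep '[[[0.03,-0.028,0,10,0.05],[0.084,-0.079,0.03,20,0.03],[0.084,-0.079,0.07,30,0.03],[0.084,-0.079,0.07,40,0.03],[0.084,-0.079,0.07,50,0.03],[0.084,-0.079,0.07,60,0.03],[0.084,-0.079,0.07,70,0.03],[0.084,-0.079,0.07,80,0.03],[0.084,-0.079,0.07,90,0.03],[0.084,-0.079,0.07,90,0.03],[0.084,-0.079,0.07,90,0.03]]]'
python3 - <<'E'
from bench import *
from h import *
o=get_obs();f=grab_frame("wrist");cv2.imwrite("pics/w8.png",f["img"][:,:,::-1]);f=grab_frame("scene");crop(f,280,60,170,160,4,"pics/s8.png")
print(o["ee_pos"],o["orientation"],o["contact_force"],o["qpos"])
E
```

```text
clock: 9.78
ee_pos: [0.5084, 0.1799, 0.3]
orientation: [-3.141, 0.002, 0.389]
contact_force: [0.5, 0.3, -0.5]
finger_gap: 0.03
[0.50839014 0.17987436 0.30003097] [-3.14095719e+00  2.30120825e-03  3.89094291e-01] [ 0.49751333  0.31916314 -0.5287156 ] [ 1.29706986e-01 -7.28555208e-02  1.74985370e+00  2.41056780e-05
  1.46698169e+00  1.31140723e+00]
```

View pics/w8.png

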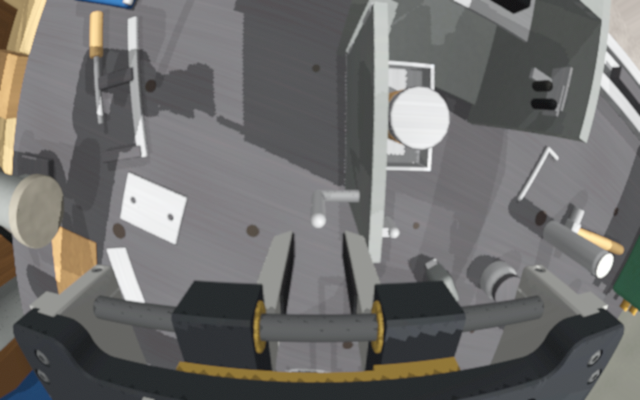

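View pics/s8.png

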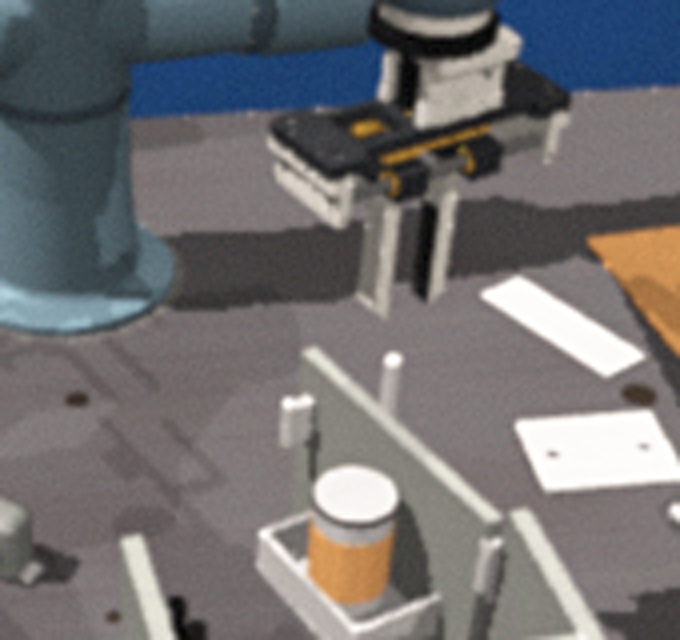

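Run:
```python
from bench import *
from h import *
o=get_obs();f=grab_frame("wrist")
P=wplane(o,f,318,220.5,.246); T=Ttool(o); print(P, T[:3,:3].T@(P-T[:3,3]))
for p in((384,20),(387,220)): 
    P=wplane(o,f,*p,.245); print("panel inner edge",P,(T[:3,:3].T@(P-T[:3,3])).round(4))
```

```text
[0.50971592 0.1797526  0.246     ] [0.00095477 0.0005628  0.05477817]
panel inner edge [0.66673378 0.19267097 0.245     ] [0.1512 0.048  0.0556]
panel inner edge [0.52964821 0.13039757 0.245     ] [0.0007 0.0538 0.0558]
```

The rod is centred between the jaws to within 1 mm, so I descend around it.

```bash
python3 -m creep '[[[0.001,0,0.02,0,0.03],[0.001,0,0.04,0,0.03],[0.001,0,0.06,0,0.03],[0.001,0,0.078,0,0.03],[0.001,0,0.078,0,0.024],[0.001,0,0.078,0,0.024]]]'
python3 - <<'E'
from bench import *
from h import *
o=get_obs();f=grab_frame("wrist");cv2.imwrite("pics/w9.png",f["img"][:,:,::-1])
print(o["ee_pos"],o["orientation"],o["contact_force"],o["finger_gap"])
E
```

```text
clock: 10.68
ee_pos: [0.5103, 0.1804, 0.224]
orientation: [3.141, -0.001, 0.387]
contact_force: [-0.1, 0.1, -0.4]
finger_gap: 0.0241
[0.51026946 0.1804167  0.22400293] [ 3.14134381e+00 -9.96040915e-04  3.86800994e-01] [-0.06696724  0.10739476 -0.37028779] 0.024120496882824596
```

View pics/w9.png

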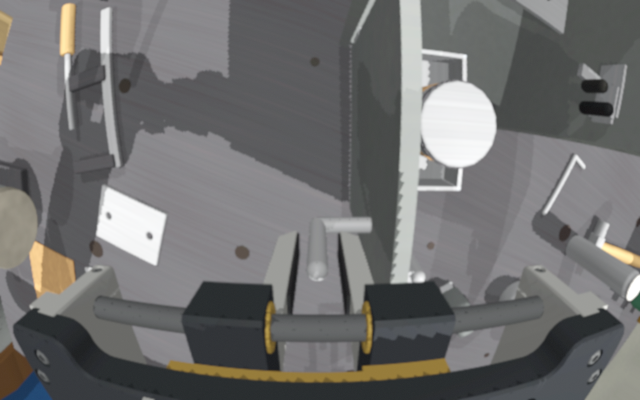

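The rod at (318,265) stands between the fingers, with no contact. I'll work out the arc rows about the hinge.

```bash
cat > arc.py <<'E'
from h import *
H=np.array([.679,.2005])
def rows(o,phis,v=None,c=None):
    # TCP commanded point c now; rotate about H by phi deg (ccw +); returns shift in tool axes and turn
    T=Ttool(o); c=T[:2,3] if c is None else c
    for p in phis:
        a=np.radians(p);R=np.array([[np.cos(a),-np.sin(a)],[np.sin(a),np.cos(a)]])
        d=np.r_[H+R@(c-H)-c,0]; s=T[:3,:3].T@d; print(p,s[:2].round(4),-p, (c+d[:2]).round(4))
E
python3 - <<'E'
from bench import *
from arc import *
rows(get_obs(),[2,5,9,14,19,24,29,34,39,44,48,50])
E
```

```text
2 [-0.0015  0.0057] -2 [0.5113 0.1746]
5 [-0.0033  0.0144] -5 [0.5129 0.1658]
9 [-0.005   0.0262] -9 [0.5157 0.1543]
14 [-0.006   0.0409] -14 [0.5203 0.1402]
19 [-0.0057  0.0557] -19 [0.5262 0.1267]
24 [-0.0041  0.0704] -24 [0.5332 0.1136]
29 [-0.0013  0.085 ] -29 [0.5413 0.1012]
34 [0.0028 0.0992] -34 [0.5505 0.0896]
39 [0.0082 0.113 ] -39 [0.5607 0.0788]
44 [0.0147 0.1263] -44 [0.5717 0.069 ]
48 [0.0207 0.1365] -48 [0.5812 0.0618]
50 [0.024  0.1414] -50 [0.5861 0.0585]
```

```bash
python3 -m creep '[[[-0.0015,0.0057,0,-2,0.024],[-0.0033,0.0144,0,-5,0.024],[-0.005,0.0262,0,-9,0.024],[-0.006,0.0409,0,-14,0.024],[-0.0057,0.0557,0,-19,0.024],[-0.0041,0.0704,0,-24,0.024],[-0.0013,0.085,0,-29,0.024],[0.0028,0.0992,0,-34,0.024],[0.0082,0.113,0,-39,0.024],[0.0147,0.1263,0,-44,0.024],[0.0207,0.1365,0,-48,0.024],[0.0207,0.1365,0,-48,0.024]]]'
python3 - <<'E'
from bench import *
from arc import *
o=get_obs()
for n in("wrist","scene","top"):
    f=grab_frame(n);cv2.imwrite(f"pics/{n}10.png",f["img"][:,:,::-1])
print(o["ee_pos"],o["orientation"],o["contact_force"],o["finger_gap"],o["torque"])
rows(o,[2,4,5,6,7,8,9,10,11,12,14,16])
E
```

```text
clock: 12.22
ee_pos: [0.5813, 0.0613, 0.2244]
orientation: [3.14, -0.0, 1.223]
contact_force: [-0.6, 0.2, 0.0]
finger_gap: 0.0239
[0.5813434  0.06128822 0.22436796] [ 3.13986641e+00 -3.20003298e-04  1.22298736e+00] [-0.55076972  0.18269563  0.01653565] 0.02392418158369586 [-0.04415783 -0.01134778  0.00633908]
2 [-0.0014  0.0058] -2 [0.5863 0.058 ]
4 [-0.0027  0.0116] -4 [0.5913 0.0548]
5 [-0.0032  0.0145] -5 [0.5938 0.0533]
6 [-0.0037  0.0174] -6 [0.5964 0.0518]
7 [-0.0042  0.0203] -7 [0.599  0.0504]
8 [-0.0046  0.0233] -8 [0.6017 0.0491]
9 [-0.0049  0.0262] -9 [0.6043 0.0477]
10 [-0.0052  0.0292] -10 [0.607  0.0464]
11 [-0.0054  0.0321] -11 [0.6097 0.0452]
12 [-0.0056  0.0351] -12 [0.6124 0.044 ]
14 [-0.0059  0.041 ] -14 [0.6179 0.0418]
16 [-0.0059  0.047 ] -16 [0.6235 0.0398]
```

View pics/wrist10.png

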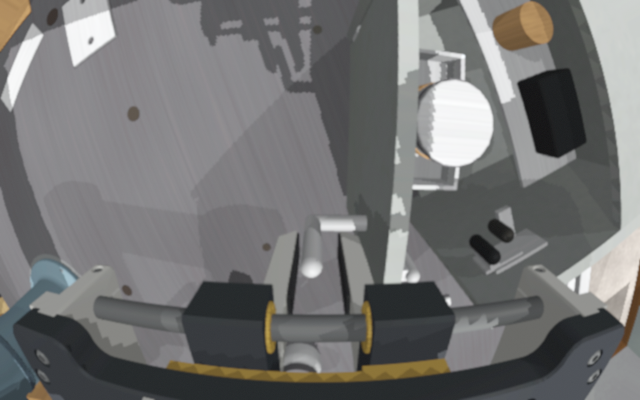

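View pics/scene10.png

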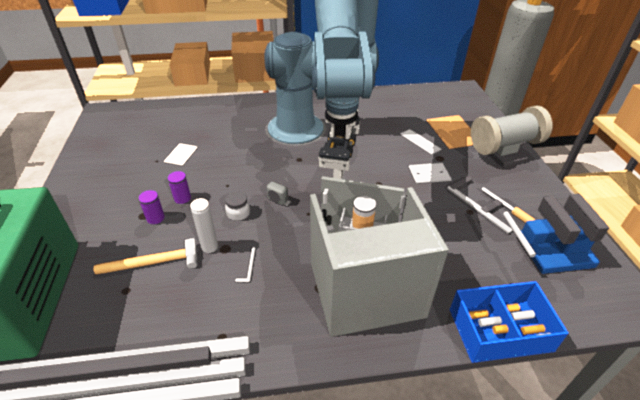

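The door has followed to about 48° of turn with the tin upright, and there is almost no force. I continue more slowly.

```bash
python3 -m creep '[[[-0.0014,0.0058,0,-2,0.024],[-0.0027,0.0116,0,-4,0.024],[-0.0032,0.0145,0,-5,0.024],[-0.0037,0.0174,0,-6,0.024]]]'; python3 -m creep '[[[-0.0003,0.0029,0,-1,0.024]]]'
python3 - <<'E'
from bench import *
from arc import *
o=get_obs();f=grab_frame("top");crop(f,235,80,110,145,4,"pics/t11.png")
rows(o,[1,2,3,4])
f=grab_frame("wrist");cv2.imwrite("pics/w11.png",f["img"][:,:,::-1])
E
```

```text
clock: 12.88
ee_pos: [0.5956, 0.0525, 0.2236]
orientation: [3.142, -0.0, 1.33]
contact_force: [-1.1, 0.8, 2.0]
finger_gap: 0.024
clock: 13.0
ee_pos: [0.5983, 0.0512, 0.2235]
orientation: [-3.141, 0.0, 1.348]
contact_force: [-1.9, -0.3, 0.3]
finger_gap: 0.024
1 [-0.0008  0.0029] -1 [0.6009 0.0498]
2 [-0.0015  0.0057] -2 [0.6036 0.0485]
3 [-0.0022  0.0086] -3 [0.6062 0.0472]
4 [-0.0028  0.0115] -4 [0.6089 0.046 ]
```

View pics/w11.png

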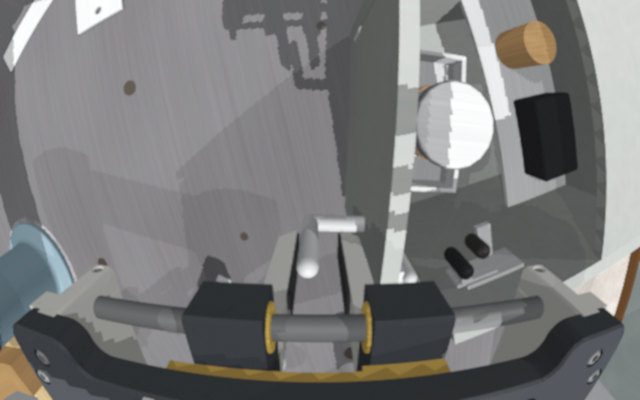

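View pics/t11.png

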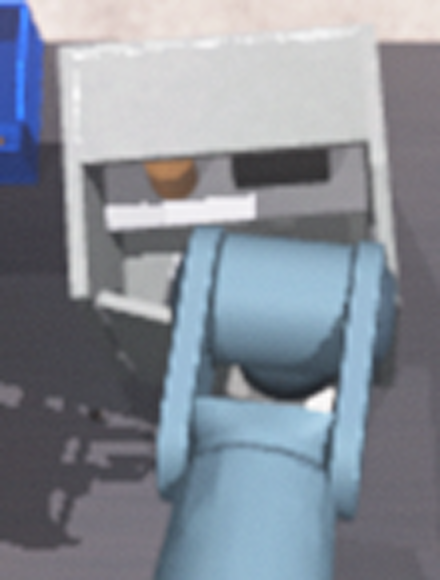

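```bash
python3 -m creep '[[[-0.0008,0.0029,0,-1,0.024]]]'; python3 -m creep '[[[-0.0008,0.0029,0,-1,0.024]]]'; python3 -m creep '[[[-0.0008,0.0029,0,-1,0.024]]]'; python3 -m creep '[[[-0.0008,0.0029,0,-1,0.024]]]'
```

```text
clock: 13.22
ee_pos: [0.601, 0.0501, 0.2234]
orientation: [-3.141, -0.0, 1.365]
contact_force: [0.0, 1.3, 0.3]
finger_gap: 0.0239
clock: 13.35
ee_pos: [0.6038, 0.0486, 0.2234]
orientation: [-3.141, -0.0, 1.383]
contact_force: [-0.1, 0.7, 0.9]
finger_gap: 0.0241
clock: 13.48
ee_pos: [0.6066, 0.0472, 0.2234]
orientation: [-3.141, -0.0, 1.4]
contact_force: [-0.5, 1.6, -0.6]
finger_gap: 0.0241
clock: 13.6
ee_pos: [0.6093, 0.0459, 0.2234]
orientation: [-3.141, -0.0, 1.418]
contact_force: [-0.7, 0.2, -0.1]
finger_gap: 0.0238
```

```bash
python3 -m creep '[[[-0.0006,0.002,0,-0.7,0.024]]]'; python3 -m creep '[[[-0.0006,0.002,0,-0.7,0.024]]]'; python3 -m creep '[[[-0.0006,0.002,0,-0.7,0.024]]]'|grep -v clock
```

```text
clock: 13.72
ee_pos: [0.6112, 0.0449, 0.2234]
orientation: [-3.142, 0.0, 1.429]
contact_force: [-0.6, -0.1, 1.2]
finger_gap: 0.0241
clock: 13.85
ee_pos: [0.613, 0.0441, 0.2234]
orientation: [-3.141, 0.0, 1.442]
contact_force: [-1.4, 0.3, 0.1]
finger_gap: 0.024
ee_pos: [0.6149, 0.0432, 0.2234]
orientation: [-3.142, 0.0, 1.454]
contact_force: [-0.5, 0.1, 0.3]
finger_gap: 0.024
```

```bash
python3 -m creep '[[[-0.0006,0.002,0,-0.7,0.024]]]'|grep -e pos -e force; python3 -m creep '[[[-0.0006,0.002,0,-0.7,0.024]]]'|grep -e pos -e force;  python3 - <<'E'
from bench import *
from arc import *
f=grab_frame("wrist");cv2.imwrite("pics/w12.png",f["img"][:,:,::-1]);f=grab_frame("scene");crop(f,290,150,150,100,5,"pics/s12.png")
E
```

```text
ee_pos: [0.6168, 0.0424, 0.2235]
contact_force: [-0.8, 1.1, -0.0]
ee_pos: [0.6187, 0.0416, 0.2234]
contact_force: [-0.9, 0.5, 0.3]
```

View pics/w12.png

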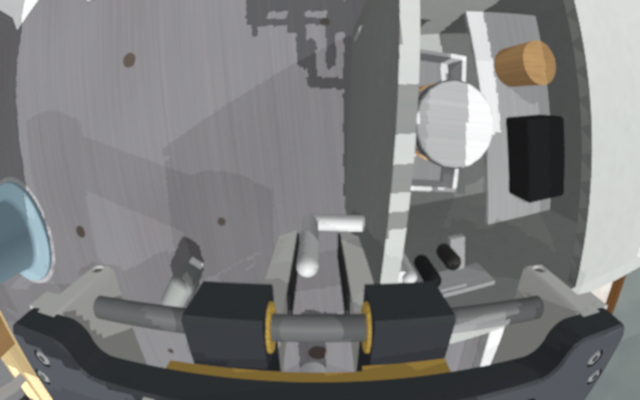

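View pics/s12.png

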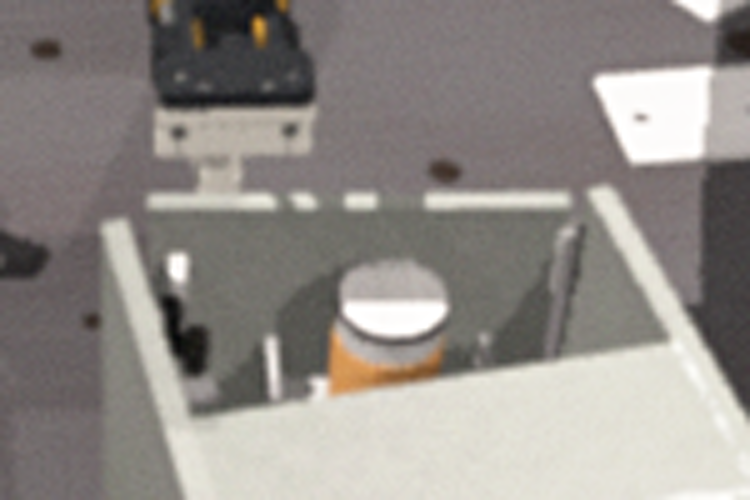

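The striker at (408,275) is nearly at the black roller (428,270). I continue in small steps and read the force each time.

```bash
for i in 1; do python3 -m creep '[[[-0.0004,0.0015,0,-0.5,0.024]]]'|grep -e pos -e force; python3 -m creep '[[[-0.0004,0.0015,0,-0.5,0.024]]]'|grep -e pos -e force; python3 -m creep '[[[-0.0004,0.0015,0,-0.5,0.024]]]'|grep -e pos -e force; done
```

```text
ee_pos: [0.6201, 0.0411, 0.2235]
contact_force: [-0.8, -0.1, 0.4]
ee_pos: [0.6216, 0.0405, 0.2235]
contact_force: [0.2, 0.7, -0.3]
ee_pos: [0.6231, 0.04, 0.2235]
contact_force: [0.1, 0.3, 1.9]
```

```bash
python3 -m creep '[[[-0.0004,0.0015,0,-0.5,0.024]]]'|grep -e pos -e force; python3 -m creep '[[[-0.0004,0.0015,0,-0.5,0.024]]]'|grep -e pos -e force
```

```text
ee_pos: [0.6246, 0.0395, 0.2236]
contact_force: [-0.6, -0.6, 0.4]
ee_pos: [0.6261, 0.039, 0.2235]
contact_force: [-0.8, 0.3, 1.3]
```

```bash
python3 -m creep '[[[-0.0004,0.0015,0,-0.5,0.024]]]'|grep -e pos -e force; python3 -m creep '[[[-0.0004,0.0015,0,-0.5,0.024]]]'|grep -e pos -e force;  python3 - <<'E'
from bench import *
from arc import *
f=grab_frame("wrist");crop(f,240,170,260,140,3,"pics/w13.png");f=grab_frame("scene");crop(f,290,150,150,100,5,"pics/s13.png")
E
```

```text
ee_pos: [0.6266, 0.0389, 0.2234]
contact_force: [-7.8, 1.5, 3.7]
ee_pos: [0.6271, 0.0389, 0.2234]
contact_force: [-10.9, 2.9, 4.3]
```

View pics/w13.png

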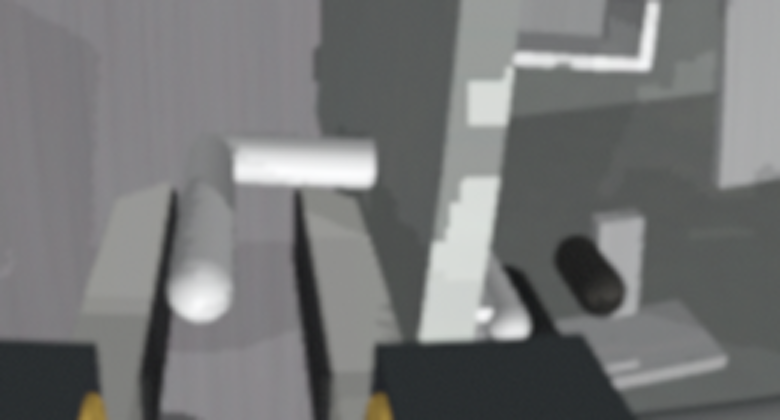

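View pics/s13.png

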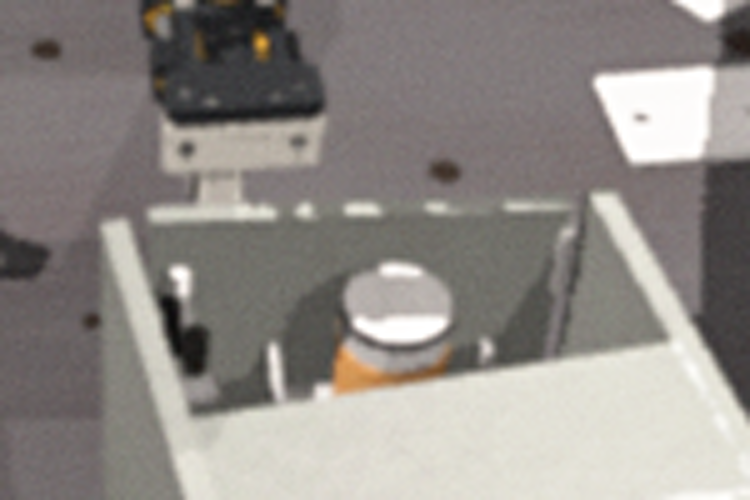

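The roller is engaged (-11 N) and the rod is against the outer finger at crop (200,290). I continue in 1 mm steps and watch for the force to drop.

```bash
python3 -m creep '[[[-0.0001,0.001,0,-0.3,0.024]]]'|grep -e pos -e force; python3 -m creep '[[[-0.0001,0.001,0,-0.3,0.024]]]'|grep -e pos -e force
```

```text
ee_pos: [0.6277, 0.0387, 0.2234]
contact_force: [-11.2, 0.8, 5.7]
ee_pos: [0.6285, 0.0385, 0.2234]
contact_force: [-10.8, 0.9, 6.2]
```

```bash
python3 -m creep '[[[-0.0001,0.001,0,-0.3,0.024]]]'|grep -e pos -e force
```

```text
ee_pos: [0.6296, 0.0382, 0.2234]
contact_force: [-10.8, 0.2, 6.6]
```

```bash
python3 -m creep '[[[-0.0001,0.001,0,-0.3,0.024]]]'|grep -e pos -e force;python3 -m creep '[[[-0.0001,0.001,0,-0.3,0.024]]]'|grep -e pos -e force
```

```text
ee_pos: [0.6309, 0.0377, 0.2234]
contact_force: [-8.7, -1.1, 4.8]
ee_pos: [0.6326, 0.0373, 0.2234]
contact_force: [-5.7, -1.4, 2.8]
```

```bash
python3 -m creep '[[[-0.0001,0.001,0,-0.3,0.024]]]'|grep -e pos -e force
```

```text
ee_pos: [0.6346, 0.037, 0.2234]
contact_force: [-0.6, -0.3, -0.3]
```

```bash
python3 -m creep '[[[-0.0001,0.001,0,-0.3,0.024]]]'|grep -e pos -e force
```

```text
ee_pos: [0.6363, 0.0374, 0.2234]
contact_force: [-0.1, 0.8, -0.2]
```

The force peaked at 11 N and fell to 0, so the catch has pulled the door in. I look first, and make no further advance.

```bash
python3 -m creep '[[[0,-0.003,0,0,0.024]]]'|grep -e clock -e pos -e force;  python3 - <<'E'
from bench import *
from arc import *
o=get_obs();print(o["contact_force"],o["orientation"])
f=grab_frame("wrist");crop(f,240,170,260,140,3,"pics/w14.png");f=grab_frame("scene");crop(f,290,150,150,100,5,"pics/s14.png")
E
```

```text
clock: 16.3
ee_pos: [0.6332, 0.0374, 0.2234]
contact_force: [-0.7, -0.1, 0.3]
[-0.73178586 -0.06251938  0.25914424] [ 3.14096461e+00 -1.84434151e-04  1.57537627e+00]
```

View pics/w14.png

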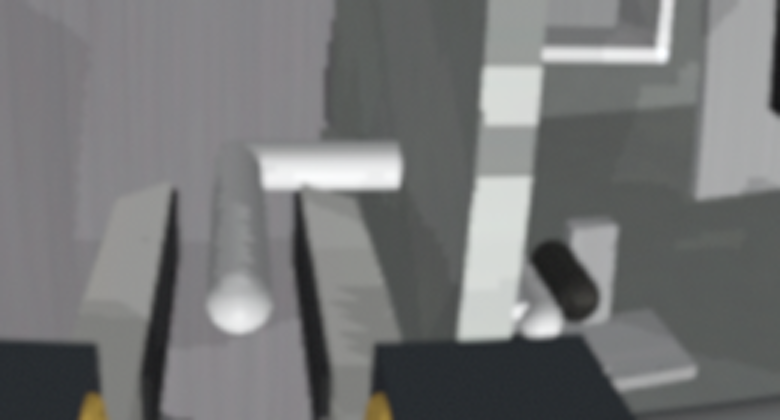

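View pics/s14.png

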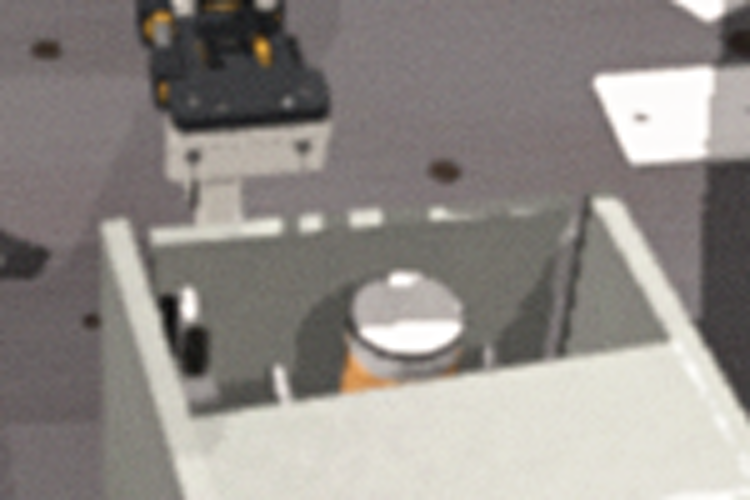

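The door moved ahead of the finger by itself. Rod travel since roller contact is 13 mm at the handle, or about 15.7 mm at the free edge, which fits the stated 15 mm. I let it rest briefly, then confirm it stays.

```bash
python3 -m creep '[[[0,0,0,0,0.024],[0,0,0,0,0.024],[0,0,0,0,0.024],[0,0,0,0,0.024]]]'|grep -e clock -e pos -e force;  python3 - <<'E'
from bench import *
from arc import *
o=get_obs()
f=grab_frame("wrist");crop(f,240,170,260,140,3,"pics/w15.png")
P=wplane(o,f,240+238/3,170+303/3,.246);print("rod",P.round(4),"angle cw from -y of rod:",P[:2]-H)
rows(o,[-2,-5])
E
```

```text
clock: 16.9
ee_pos: [0.6329, 0.0373, 0.2234]
contact_force: [0.9, 0.3, 0.1]
rod [0.6334 0.0374 0.246 ] angle cw from -y of rod: [-0.04562284 -0.16313095]
-2 [ 0.0017 -0.0057] 2 [0.6273 0.039 ]
-5 [ 0.0047 -0.014 ] 5 [0.6189 0.042 ]
```

View pics/w15.png

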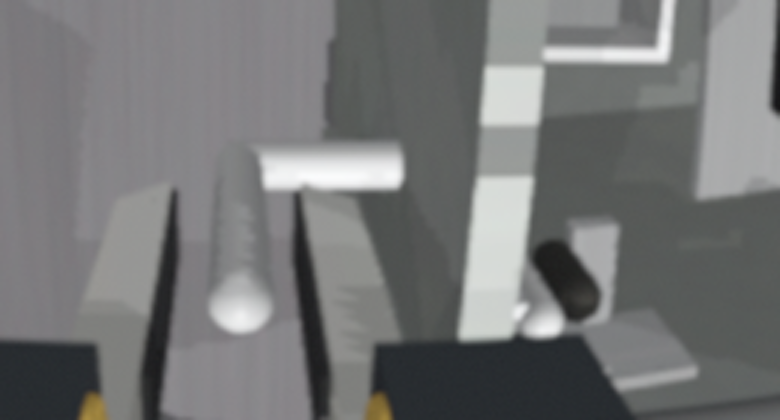

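The door holds still at the snapped position (rod (0.633, 0.037)) with nothing touching it. I now pull back through the catch.

```bash
python3 -m creep '[[[0.0008,-0.0028,0,1,0.024],[0.0014,-0.0045,0,1.6,0.024]]]'|grep -e pos -e force; python3 -m creep '[[[0.0003,-0.0015,0,0.5,0.024]]]'|grep -e pos -e force; python3 -m creep '[[[0.0003,-0.0015,0,0.5,0.024]]]'|grep -e pos -e force;python3 -m creep '[[[0.0003,-0.0015,0,0.5,0.024]]]'|grep -e pos -e force
```

```text
ee_pos: [0.6282, 0.0388, 0.2234]
contact_force: [-0.4, 0.8, -0.1]
ee_pos: [0.6276, 0.039, 0.2235]
contact_force: [6.5, -0.7, -3.7]
ee_pos: [0.627, 0.0392, 0.2235]
contact_force: [9.9, 0.1, -6.5]
ee_pos: [0.6261, 0.0396, 0.2234]
contact_force: [11.1, -0.2, -5.4]
```

The catch resists the pull with +11 N, so the door really was caught.

```bash
python3 -m creep '[[[0.0003,-0.0015,0,0.5,0.024]]]'|grep -e pos -e force; python3 -m creep '[[[0.0003,-0.0015,0,0.5,0.024]]]'|grep -e pos -e force;python3 -m creep '[[[0.0003,-0.0015,0,0.5,0.024]]]'|grep -e pos -e force;python3 -m creep '[[[0.0003,-0.0015,0,0.5,0.024]]]'|grep -e pos -e force
```

```text
ee_pos: [0.6243, 0.0401, 0.2235]
contact_force: [8.6, 1.5, -4.0]
ee_pos: [0.622, 0.0408, 0.2235]
contact_force: [3.5, 1.8, -1.6]
ee_pos: [0.6193, 0.041, 0.2235]
contact_force: [0.3, -0.8, -0.1]
ee_pos: [0.6176, 0.0413, 0.2235]
contact_force: [0.0, 0.0, -0.8]
```

```bash
python3 -m creep '[[[0.0003,-0.0015,0,0.5,0.024]]]'|grep -e pos -e force; python3 -m creep '[[[0.0003,-0.0015,0,0.5,0.024]]]'|grep -e pos -e force;python3 -m creep '[[[0.0003,-0.0015,0,0.5,0.024]]]'|grep -e pos -e force;python3 -m creep '[[[0.0003,-0.0015,0,0.5,0.024]]]'|grep -e pos -e force
python3 - <<'E'
from bench import *
from arc import *
o=get_obs();print(o["clock"],o["orientation"])
f=grab_frame("wrist");cv2.imwrite("pics/w16.png",f["img"][:,:,::-1])
rows(o,[-2,-5,-9,-14,-19,-24,-29,-34,-39,-44,-48,-50,-54,-58,-62,-64])
E
```

```text
ee_pos: [0.6163, 0.0417, 0.2235]
contact_force: [-0.4, 0.4, -0.4]
ee_pos: [0.6149, 0.0422, 0.2235]
contact_force: [0.8, 0.0, 0.2]
ee_pos: [0.6135, 0.0427, 0.2235]
contact_force: [0.3, 0.3, -0.5]
ee_pos: [0.6121, 0.0431, 0.2235]
contact_force: [0.6, -0.2, -0.1]
18.575 [-3.14156575e+00  8.08003007e-06  1.45075220e+00]
-2 [ 0.0018 -0.0057] 2 [0.6066 0.0455]
-5 [ 0.0048 -0.0141] 5 [0.5986 0.0495]
-9 [ 0.0095 -0.0251] 9 [0.5883 0.0555]
-14 [ 0.0164 -0.0383] 14 [0.576 0.064]
-19 [ 0.0245 -0.0509] 19 [0.5645 0.0735]
-24 [ 0.0336 -0.0627] 24 [0.5538 0.0839]
-29 [ 0.0437 -0.0737] 29 [0.5441 0.0953]
-34 [ 0.0547 -0.0837] 34 [0.5355 0.1074]
-39 [ 0.0666 -0.0928] 39 [0.5279 0.1203]
-44 [ 0.0792 -0.1008] 44 [0.5215 0.1338]
-48 [ 0.0897 -0.1063] 48 [0.5172 0.1449]
-50 [ 0.0952 -0.1088] 50 [0.5154 0.1506]
-54 [ 0.1062 -0.1133] 54 [0.5123 0.1621]
-58 [ 0.1176 -0.1169] 58 [0.51   0.1739]
-62 [ 0.1292 -0.1198] 62 [0.5086 0.1857]
-64 [ 0.1351 -0.1209] 64 [0.5082 0.1917]
```

View pics/w16.png

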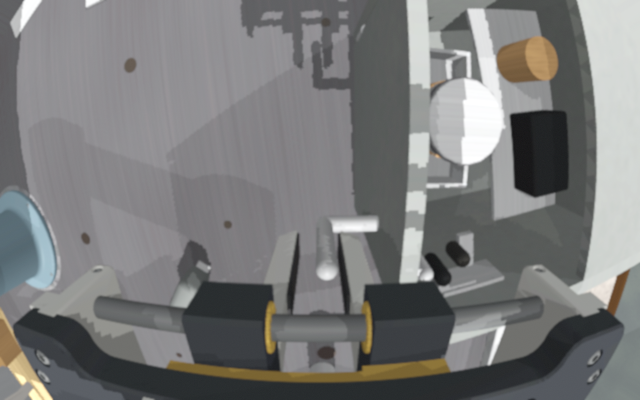

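The catch has released and the tin is still upright. I swing the door back open along the arc.

```bash
python3 -m creep '[[[0.0018,-0.0057,0,2,0.024],[0.0048,-0.0141,0,5,0.024],[0.0095,-0.0251,0,9,0.024],[0.0164,-0.0383,0,14,0.024],[0.0245,-0.0509,0,19,0.024],[0.0336,-0.0627,0,24,0.024],[0.0437,-0.0737,0,29,0.024],[0.0547,-0.0837,0,34,0.024],[0.0666,-0.0928,0,39,0.024],[0.0792,-0.1008,0,44,0.024],[0.0897,-0.1063,0,48,0.024],[0.0952,-0.1088,0,50,0.024]]]'
python3 - <<'E'
from bench import *
from arc import *
o=get_obs()
f=grab_frame("wrist");cv2.imwrite("pics/w17.png",f["img"][:,:,::-1])
rows(o,[-2,-5,-8,-11,-14,-16,-17])
E
```

```text
clock: 20.12
ee_pos: [0.5153, 0.1507, 0.2236]
orientation: [3.141, 0.0, 0.578]
contact_force: [-0.5, -1.5, -1.1]
finger_gap: 0.024
-2 [ 0.0018 -0.0057] 2 [0.5137 0.1564]
-5 [ 0.0048 -0.0141] 5 [0.5116 0.1651]
-8 [ 0.0082 -0.0224] 8 [0.51  0.174]
-11 [ 0.0121 -0.0305] 11 [0.5088 0.1828]
-14 [ 0.0164 -0.0383] 14 [0.5081 0.1918]
-16 [ 0.0195 -0.0434] 16 [0.5079 0.1977]
-17 [ 0.0211 -0.046 ] 17 [0.5079 0.2007]
```

View pics/w17.png

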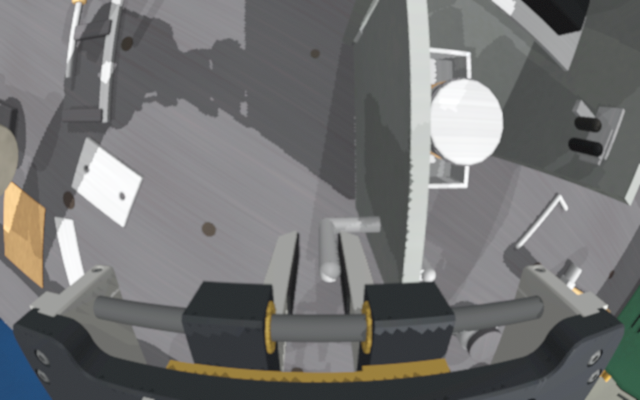

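```bash
python3 -m creep '[[[0.0018,-0.0057,0,2,0.024],[0.0048,-0.0141,0,5,0.024],[0.0082,-0.0224,0,8,0.024],[0.0121,-0.0305,0,11,0.024],[0.0164,-0.0383,0,14,0.024],[0.0195,-0.0434,0,16,0.024],[0.0211,-0.046,0,17,0.024],[0.0211,-0.046,0,17,0.024],[0.0196,-0.0414,0,17,0.024],[0.0196,-0.0414,0,17,0.024]]]'
python3 - <<'E'
from bench import *
from arc import *
o=get_obs();print(o["contact_force"])
f=grab_frame("wrist");crop(f,220,150,260,160,3,"pics/w18.png")
E
```

```text
clock: 21.42
ee_pos: [0.5094, 0.1955, 0.2235]
orientation: [-3.142, -0.0, 0.281]
contact_force: [-0.1, -0.1, -0.4]
finger_gap: 0.0241
[-0.14079096 -0.0955121  -0.43876023]
```

View pics/w18.png

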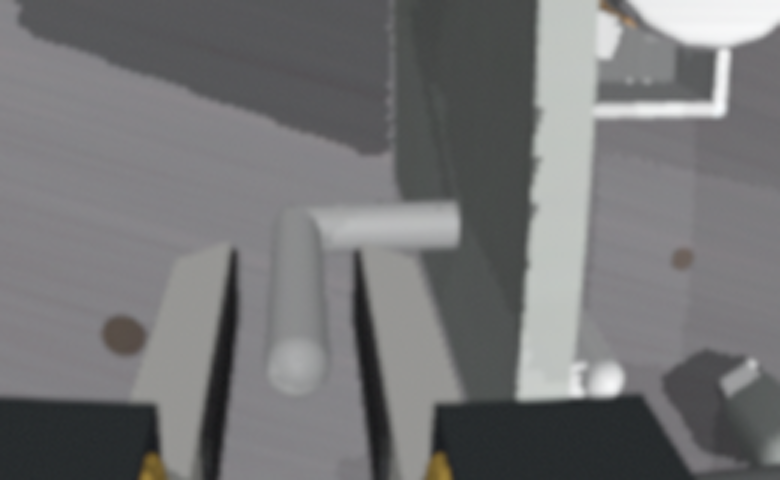

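The rod at crop (297,365) stands clear of both pads. I lift straight up and back away.

```bash
python3 -m creep '[[[0,0,-0.02,0,0.024],[0,0,-0.05,0,0.024],[0,0,-0.09,0,0.024],[0,0,-0.13,0,0.024],[-0.04,0,-0.15,0,0.024],[-0.09,0,-0.15,0,0.024],[-0.13,0,-0.15,0,0.024],[-0.13,0,-0.15,0,0.024],[-0.13,0,-0.15,0,0.024]]]'
python3 - <<'E'
from bench import *
from arc import *
o=get_obs();print(o["contact_force"])
for n in("scene","top"):
    f=grab_frame(n);cv2.imwrite(f"pics/{n}19.png",f["img"][:,:,::-1])
    if n=="scene": crop(f,300,130,150,110,5,"pics/s19.png")
E
```

```text
clock: 22.6
ee_pos: [0.3849, 0.1599, 0.3746]
orientation: [3.141, -0.002, 0.282]
contact_force: [0.3, -0.5, -0.5]
finger_gap: 0.024
[ 0.25370192 -0.47596927 -0.47154089]
```

View pics/top19.png

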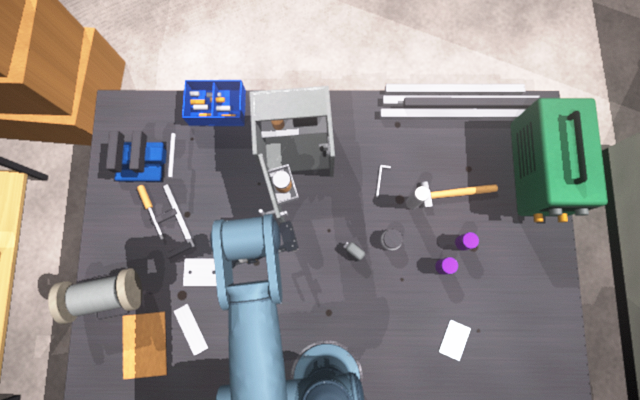

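View pics/scene19.png

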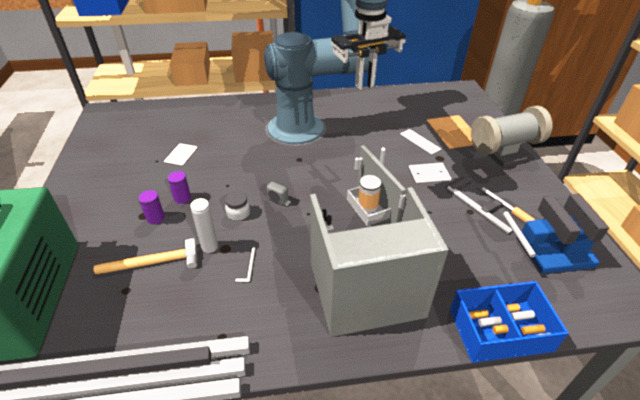

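View pics/s19.png

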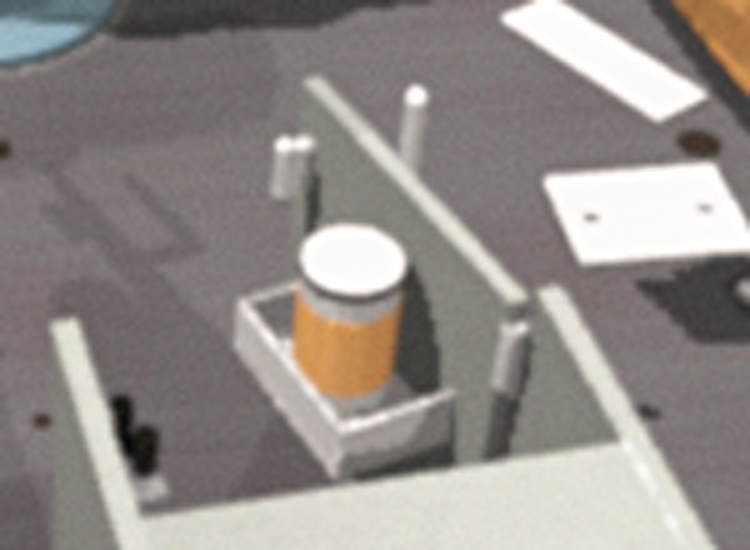

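The door stands wider open than at the start. The tin is upright in the rack and the bystanders appear at their original pixels.

Run:
```python
from bench import *
print(get_obs()["clock"]); print(close_job())
```

```text
22.7
the job is handed in; nothing more can be done
None
```

The job is done and was handed in at 22.7 s of the 69 s allowed; no verdict was reported.

- **Tin:** I stood the tin in the door rack and let go of it. In the last pictures it is upright there.
- **Closing:** I pushed the door by its handle. The catch resisted with about 11 N, then the force fell to zero as the door snapped shut. I took one more 1 mm step, which met no force, then backed off 3 mm. The door stayed shut with nothing touching it.
- **Opening:** Pulling back met about 11 N again, so the door had been caught. I left it standing at roughly 1.3 rad, a little wider than at the start, with the gripper clear.
- **Last checks:** Wrist force was near zero, and the jar, spray can, hammer, hex key, tape and purple tins looked unmoved by eye.
- **Limits of the checks:** The rubber stop's compression could not be read directly. I judged it uncrushed because there was no push force once the catch snapped. The camera estimates of the handle and hinge differed by 2–3 mm, and this caused no trouble.

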